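# Hold the vanity pedal bin open, then let its lid down softly

## Task

Press the pedal of the small pedal bin with the fingertips until its lid is right up, and hold it up for a good three seconds so that a cotton pad can be dropped in. Then ease the pedal back up so that the lid comes down gently and shuts without slamming, and let go. Work the lid with the pedal alone, never by touching the lid; do not shove, tip or lift the bin, and leave the tin, the hairbrush and the perfume where they are.

Things in the scene. Friction and masses are not known exactly. Their poses are not given: they have to be found in the camera images.
- bin: Small round aluminium tabletop pedal bin standing loose on the shelf, 132 mm across, 165 mm high to the rim (about 180 mm with the lid shut), about 1 kg, on a 40 mm high black plastic foot. Origin: centre of its underside, on the shelf. Its x axis points from the pedal (front, -x) to the lid hinge and a black rod housing (back, +x, reaching 84 mm from the axis); y is to its left, z up. Pushed hard sideways it slides.
- pedal_top (a point): Middle of the upper face of the pedal's tread, which moves with the pedal. The tread is a flat plate 50 mm wide (bin y), 42 mm long (bin x) and 6 mm thick that sticks out of the slot in the front of the foot: its middle lies 115 mm from the bin's axis along bin -x, so 49 mm in front of the bin's wall. At rest the tread slopes up and outwards by 0.24 rad and this point is about 35 mm above the shelf; fully pressed the tread lies flat on the shelf with this point 7 mm above it.
- pedal (a joint): Pedal angle, rad: 0 at rest (raised), about 0.24 when fully pressed and lying on the shelf, i.e. 28 mm of travel at the middle of the tread. It turns about a cross axis (bin y) 10 mm behind the bin's axis and 20 mm above the shelf. Pressing takes about 2 to 6 N at the middle of the tread, less as the lid rises; the lid's weight and a light spring bring the pedal back up when it is let go.
- lid (a joint): Lid angle, rad: 0 shut, about 1.25 right up. Linked to the pedal by a rod: lid angle = 5.2 x pedal angle, so 1 mm at the pedal moves the lid's front edge by about 6.5 mm. Let go, the lid falls shut at once and slams.
- lid_cover: The bin's round, slightly domed metal lid with a black rubber seal under its rim, 132 mm across, about 0.1 kg. Origin on its hinge, at the back of the bin, 80 mm behind the bin's axis and 168 mm above the shelf; when shut its centre lies 80 mm in front of the origin along its own -x and its top 13 mm above it. Not to be touched.
- tin: Bystander: empty round aluminium travel tin with a twist cap, 67 mm across, 46 mm high, loose, standing beside the bin's front, left or right. Origin: centre of its underside.
- hairbrush: Bystander: black plastic paddle hairbrush lying loose, bristles up, on the other side of the bin from the tin. 213 mm long (its x axis, head towards +x), head 64 mm wide, 29 mm high over the bristles. Origin: on the shelf, about the middle of its length.
- perfume: Bystander: amber glass perfume bottle with a black cap, 34 x 50 mm, 92 mm high, standing on a glass tray well to the right of the bin. Origin: centre of its underside.

How it is judged:
On the way:
1. the lid is held right up (past 1.12 rad) for 2.7 s (value of joint lid above 1.12 rad), for 2.7 s.
At the end, for the whole second after the job is handed in: The lid is shut (below 0.04 rad) and still, after having been held right up; the bin stands upright within 20 mm of where it was, and so do the tin, the hairbrush and the perfume bottle (value of joint lid below 0.04 rad and velocity of joint lid between -0.1 and 0.1 rad/s and distance of each of bin, tin, hairbrush, perfume from where it was at the start of the episode below 0.02 m and angle between bin's own z axis and vertical below 0.05 rad); the robot touches nothing.
It fails at once if the lid slams: it falls faster than 2 rad/s in the last 0.2 rad before it is shut (value of joint lid below 0.2 rad and velocity of joint lid below -2 rad/s).
It fails at once if the robot touches the lid (more than 0.5 N) (contact force between lid_cover and the fingers above 0.5 N or contact force between lid_cover and the arm above 0.5 N).
It fails at once if the bin is shoved or lifted more than 20 mm, or tipped by more than 0.12 rad (distance of bin from where it was at the start of the episode above 0.02 m or angle between bin's own z axis and vertical above 0.12 rad).
It fails at once if the tin, the hairbrush or the perfume bottle is shifted or lifted more than 20 mm (distance of any of tin, hairbrush, perfume from where it was at the start of the episode above 0.02 m).
It also fails if it takes over 53 s, if anything falls off the work surface, if the arm or the gripper's body presses on something with over 40 N, if the wrist force passes 120 N, or if a joint passes its speed limit or range.

## Robot

A 6-joint arm with a two-finger parallel gripper is mounted at the origin on the work surface. World frame = base frame: x ahead of the robot, y to its left, z up, the work surface at z = 0. Lengths are in m, angles in rad, forces in N, time in s.
With the tool pointing down it reaches from about 0.35 to 0.975 m from the base axis. Payload 7.1 kg.
Tool frame: the origin (TCP) lies between the finger pads; the fingertips stand 11 mm ahead of it and the grasp point (between the pads) lies 8 mm behind it; z points along the fingers, y is the direction in which the jaws open and shut (so a half turn about z gives the same grasp; the last joint's range is limited). The gripper opens to 88 mm and grips with 3 to 60 N. Pads are 20 mm wide; open, the fingers measure 115 mm over their backs; the gripper's body (75 mm by 178 mm) begins 61 mm behind the grasp point.
Start: joints at [-1.297, 0.423, 1.63, -0, 1.089, -0.019], TCP at [0.18, -0.598, 0.234] pointing down, gripper open.
Joint ranges: [-3, 3], [-0.9, 2.11], [0.09, 2.58], [-1.31, 4.45], [0.11, 2.69], [-2.54, 2.54]. Speed limits (rad/s): [2.39, 2.39, 3.01, 3.14, 3.14, 3.14].

## Interface

Orientations are given as a unit quaternion [w, x, y, z].
In Python, from plant import read_state, camera, camera_model, job_done, recognise, silhouettes, mark_of gives the robot as it stands.
- The arm moves only by the tool step_arm, never from a script. Its argument "increments" is a list that holds one entry, the list of rows, each a list of 7 numbers: the opening in per cent of the stroke, from 0 (shut) to 100 (fully open), then the shift along the tool's x, y, z scaled (see below), then the turn, a rotation vector about the tool's x, y, z scaled (see below). A call has 1 to 10 rows; each row shifts and turns the commanded pose from where the row before left it, along the tool's axes as they then stand; what a row does not reach is not made up. The controller multiplies each number of a shift by 0.8 m and each number of a turn by pi/2 rad. A row lasts 1/8 s, in which the tool goes at most 62.5 mm and 10.7 degrees, less where a joint would pass 70% of its speed; a pose out of reach is approached as far as the arm can. A call with a number of a shift or a turn outside -1 to 1 is refused whole. A call with a gripper value outside its range is refused whole. The fingers move at their own pace and stop on an object; "newtons" is the grip in N (left out, the last holds). Time passes only in rows, so rows that do not move let the fingers close. It gives the time, the measured TCP pose, the force and the opening at its end, in the units of the state.
- read_state(): the state, without advancing time (a new reading comes with each control period).
- camera(name): name is "scene" or "side" or "wrist"; returns (picture, depth): 400x640x3 uint8, red, green, blue; 400x640 float32, m along the optical axis (not along the pixel's ray), 0 where there is no reading.
- camera_model(name): a dict with "camera_matrix" (3x3 intrinsics, pixels), "k1" (the pictures are not rectified: a ray, as slopes to the right and down, at radius r is drawn at 1 + k1 r^2 times it, then the intrinsics apply), "extrinsics" (4x4, takes a point from camera to world coordinates). Camera axes: x right, y up, looking along -z (the intrinsics and any distortion apply to the point x, -y, -z); pixel columns grow to the right and rows downward; lengths in m; the calibration is good to about 2 mm. A picture is of the moment at which its call begins: read the wrist's pose just before it. camera_model takes no time and is no camera call; for the wrist camera it gives the pose at the moment of the call.
- job_done(): hands the job in, once; it reports no verdict.
Trained networks look in the newest picture that a camera, given by its name, has taken for a name from the list of things; names that differ only in an ending like _2 or _b are one class to them, and where a whole thing is asked for, a point or a joint stands for the part that bears it (a point fixed in the world has none). Each returns a list of dicts, best first, with "p" (0 to 1); they miss things now and then, are a little off and sometimes report something else, mostly with a low value. They report only what shows in the picture. A call takes as long as a camera call.
- recognise(camera, thing): "location" ([column, row] in pixels, amid what is visible of it).
- silhouettes(camera, thing): "pixels" (400x640 bool, what is visible of it) and "location" ([column, row] in pixels, amid what is visible of it).
- mark_of(camera, thing): "location" ([column, row] in pixels: a listed point, or the origin of a listed thing).
The state is a dict: "clock": time; "q": joint angles; "joint_velocities": joint speeds; "effort": joint torques, N m; "tool_pos": TCP position; "ee_rot": TCP orientation; "ft_force": force on the tool from outside, world axes, zero at the start; "wrist_torque": the same for the moment, N m; "width": opening from 0.0 (shut) to 1.0 (fully open).
Only numpy, scipy, OpenCV 4.12 (cv2) and the standard library are available. Lean on these libraries where they do the work, as an engineer would, in place of code of your own. Each camera call takes 0.05 s, during which the arm holds its last target.

## Working session

There is one attempt and no reset: what is moved stays moved. The work goes in short steps, Python scripts to look and compute and a tool call to move; the robot and the scene stay as the last step left them, time stands still between calls to the robot, and variables do not carry over. Pictures are saved under pics/ and viewed, and the job is handed in when it is done.

Besides the shell and the picture viewer there is one more tool, called after "Emit:" as a command line: name --argument value ..., lists and objects as JSON in quotes. step_arm: Moves the arm, as the interface text tells. Its arguments: {"type":"object","properties":{"increments":{"type":"array"},"newtons":{"type":"number"}},"required":["increments"]}

```bash
mkdir -p pics; ls; cat > h.py <<'E'
import numpy as np, cv2
from plant import *
def save(name,fn):
    p,d=camera(name); cv2.imwrite('pics/'+fn,p[:,:,::-1]); return p,d
def ray(name,px):
    m=camera_model(name);K=np.array(m['camera_matrix']);k1=m['k1'];E=np.array(m['extrinsics'])
    u=np.array([(px[0]-K[0,2])/K[0,0],(px[1]-K[1,2])/K[1,1]]);s=u.copy()
    for _ in range(20): s=u/(1+k1*(s@s))
    return s,E
def world(name,px,depth):
    s,E=ray(name,px); return (E@np.array([s[0]*depth,-s[1]*depth,-depth,1]))[:3]
def onz(name,px,z):
    s,E=ray(name,px); d=E[:3,:3]@np.array([s[0],-s[1],-1]); o=E[:3,3]; return o+d*(z-o[2])/d[2]
def project(name,P):
    m=camera_model(name);K=np.array(m['camera_matrix']);k1=m['k1'];E=np.array(m['extrinsics'])
    c=np.linalg.inv(E)@np.append(P,1); s=np.array([c[0],-c[1]])/-c[2]; s=s*(1+k1*(s@s)); return K[:2,:2]@s+K[:2,2]
E
python3 - <<'E'
from h import *
print(read_state())
for c in ['scene','side','wrist']:
    save(c,c+'0.png')
    for t in ['bin','pedal_top','lid_cover','tin','hairbrush','perfume']:
        r=mark_of(c,t); print(c,t,[(np.round(x['location']).tolist(),round(x['p'],2)) for x in r[:2]])
E
```

```text
pics
{'clock': 0.0, 'q': array([-1.29702166e+00,  4.23848106e-01,  1.63064700e+00, -3.75600014e-05,
        1.08859434e+00, -1.89608865e-02]), 'joint_velocities': array([-7.02296062e-05, -1.14696180e-04, -5.14716434e-05, -6.55696464e-04,
        5.21320769e-04, -1.55144781e-03]), 'effort': array([-3.45324370e-04, -5.44632661e+01, -2.73669273e+01,  6.43361220e-02,
        2.27458362e-02, -1.05714953e-04]), 'tool_pos': array([ 0.1802567 , -0.59790254,  0.23291404]), 'ee_rot': array([-7.40214168e-04,  9.89305798e-01,  1.45854303e-01, -1.11590022e-04]), 'ft_force': array([ 1.37786961, -0.2838045 ,  0.06992025]), 'wrist_torque': array([-0.01402844,  0.00505988,  0.01806152]), 'width': 1.000889813601299}
scene bin [([392.0, 239.0], 0.87)]
scene pedal_top []
scene lid_cover [([406.0, 207.0], 0.9)]
scene tin [([336.0, 211.0], 0.89)]
scene hairbrush [([444.0, 208.0], 0.91)]
scene perfume [([177.0, 250.0], 0.66)]
side bin [([387.0, 212.0], 0.58)]
side pedal_top []
side lid_cover [([406.0, 200.0], 0.6)]
side tin [([339.0, 193.0], 0.66)]
side hairbrush [([423.0, 178.0], 0.82), ([338.0, 193.0], 0.48)]
side perfume [([209.0, 253.0], 0.96)]
wrist bin []
wrist pedal_top []
wrist lid_cover []
wrist tin []
wrist hairbrush []
wrist perfume []
```

View pics/scene0.png

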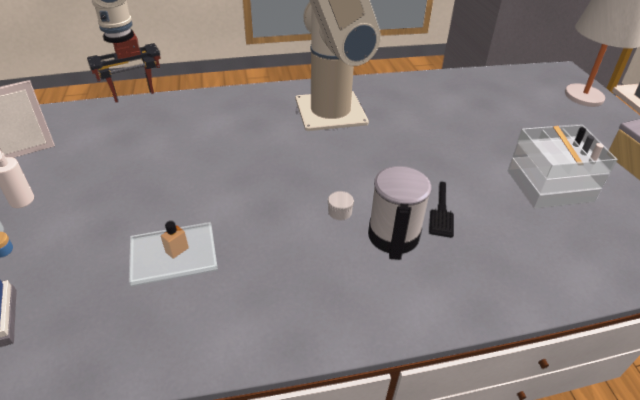

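View pics/side0.png

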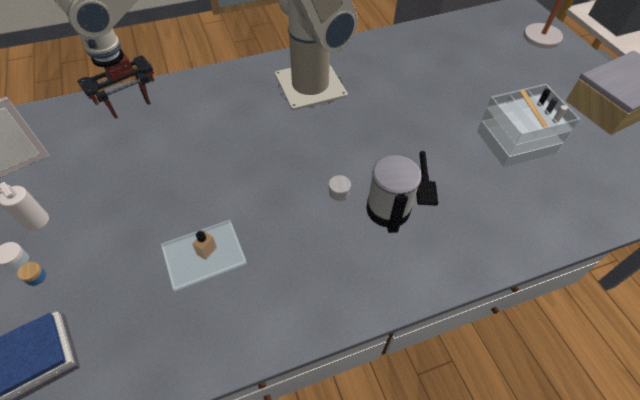

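View pics/wrist0.png

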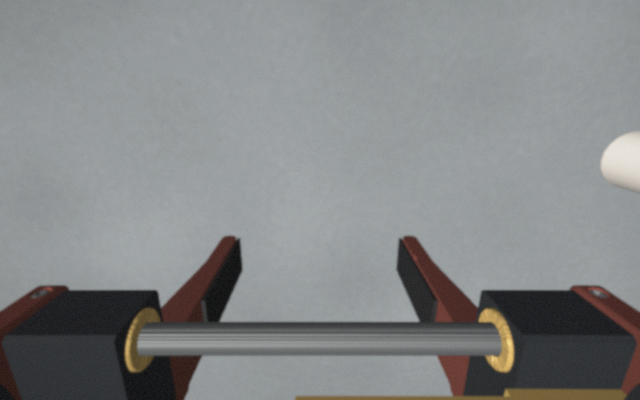

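```bash
python3 - <<'E'
from h import *
for c,B,L,T,H,P in [('scene',(392,239),(406,207),(336,211),(444,208),(177,250)),('side',(387,212),(406,200),(339,193),(423,178),(209,253))]:
    m=camera_model(c); print(c,np.round(m['extrinsics'],3).tolist(),m['camera_matrix'][0][0],m['k1'])
    print('bin',onz(c,B,0),'hinge',onz(c,L,.168),'tin',onz(c,T,0),'brush',onz(c,H,0),'perf',onz(c,P,0))
print(read_state()['clock'])
E
```

```text
scene [[0.204, -0.654, 0.728, 1.386], [0.979, 0.12, -0.166, -0.335], [0.021, 0.746, 0.665, 0.869], [0.0, 0.0, 0.0, 1.0]] 470.7920955375907 -0.08898580468897659
bin [0.62676115 0.02149381 0.        ] hinge [0.68726976 0.01305013 0.168     ] tin [ 0.50019818 -0.09518087  0.        ] brush [0.54291925 0.19872284 0.        ] perf [ 0.56517702 -0.51148706  0.        ]
side [[0.347, -0.761, 0.548, 1.234], [0.938, 0.277, -0.209, -0.431], [0.007, 0.587, 0.81, 1.085], [0.0, 0.0, 0.0, 1.0]] 436.58145845458165 0.028871652584924908
bin [0.62244101 0.02283118 0.        ] hinge [0.70008406 0.01476653 0.168     ] tin [ 0.50761759 -0.08591436  0.        ] brush [0.54379121 0.18632976 0.        ] perf [ 0.57684164 -0.50546423  0.        ]
1.05
```

The pictures show the bin at about (400,205) in the scene view. Its rod housing faces the cameras, so the pedal faces the robot. The tin is at (340,205) and the brush at (443,210). Next I'll write a move planner and find how the wrist camera is mounted.

```bash
cat >> h.py <<'E'
from scipy.spatial.transform import Rotation as R
def rot(q): return R.from_quat([q[1],q[2],q[3],q[0]])
def plan(p0,r0,p1,r1,n,grip):
    """n rows, straight line and slerp; shift in the axes before the row's turn"""
    rv=(r0.inv()*r1).as_rotvec()/n; r=r0; out=[]
    for i in range(n):
        d=r.inv().apply((p1-p0)/n)/0.8
        out.append([grip]+np.round(d,4).tolist()+np.round(rv/(np.pi/2),4).tolist()); r=r*R.from_rotvec(rv)
    return out
def tool(yaw,tilt):
    """tool x along yaw (world), z down, tilted so that z leans to +x by tilt"""
    x=np.array([np.cos(yaw),np.sin(yaw),0]);z=np.array([0,0,-1.])
    zz=np.cos(tilt)*z+np.sin(tilt)*x; xx=np.cos(tilt)*x-np.sin(tilt)*z
    return R.from_matrix(np.c_[xx,np.cross(zz,xx),zz])
E
python3 - <<'E'
from h import *
s=read_state(); r=rot(s['ee_rot']); E=np.array(camera_model('wrist')['extrinsics'])
print('cam in tool',r.inv().apply(E[:3,3]-s['tool_pos']),'look',r.inv().apply(-E[:3,2]),'up',r.inv().apply(E[:3,1]))
print(r.as_matrix().round(3))
p1=np.array([.40,.04,.30])
for row in plan(s['tool_pos'],r,p1,tool(-.10,0.0),14,0): print(row)
E
```

```text
cam in tool [ 8.42198209e-02 -1.29964282e-04 -1.51155269e-01] look [-3.03918428e-01 -2.00221120e-04  9.52698037e-01] up [ 0.95269758 -0.00106851  0.30391806]
[[ 0.957  0.289 -0.   ]
 [ 0.289 -0.957 -0.   ]
 [-0.     0.    -1.   ]]
[0, 0.0352, -0.0489, -0.0059, 0.0, 0.0, 0.0179]
[0, 0.0338, -0.0499, -0.0059, 0.0, 0.0, 0.0179]
[0, 0.0324, -0.0508, -0.0059, 0.0, 0.0, 0.0179]
[0, 0.031, -0.0517, -0.0059, 0.0, 0.0, 0.0179]
[0, 0.0295, -0.0526, -0.0059, 0.0, 0.0, 0.0179]
[0, 0.028, -0.0534, -0.0059, 0.0, 0.0, 0.0179]
[0, 0.0265, -0.0541, -0.0059, 0.0, 0.0, 0.0179]
[0, 0.025, -0.0548, -0.0059, 0.0, 0.0, 0.0179]
[0, 0.0235, -0.0555, -0.0059, 0.0, 0.0, 0.0179]
[0, 0.0219, -0.0562, -0.0059, 0.0, 0.0, 0.0179]
[0, 0.0203, -0.0568, -0.0059, 0.0, 0.0, 0.0179]
[0, 0.0187, -0.0573, -0.0059, 0.0, 0.0, 0.0179]
[0, 0.0171, -0.0578, -0.0059, 0.0, 0.0, 0.0179]
[0, 0.0155, -0.0583, -0.0059, 0.0, 0.0, 0.0179]
```

The wrist camera sits on the tool's +x side, so I'll turn tool x towards the robot. That keeps the camera away from the lid and lets it see the pedal.

```bash
python3 - <<'E'
from h import *
s=read_state(); r=rot(s['ee_rot'])
p1=np.array([.43,.03,.28])
for row in plan(s['tool_pos'],r,p1,tool(np.pi-.10,0.0),16,0): print(row)
E
```

```text
[0, 0.0328, -0.0414, -0.0036, -0.0, 0.0, -0.1094]
[0, 0.0394, -0.0352, -0.0036, -0.0, 0.0, -0.1094]
[0, 0.0449, -0.0279, -0.0036, -0.0, 0.0, -0.1094]
[0, 0.049, -0.0198, -0.0036, -0.0, 0.0, -0.1094]
[0, 0.0516, -0.0112, -0.0036, -0.0, 0.0, -0.1094]
[0, 0.0528, -0.0022, -0.0036, -0.0, 0.0, -0.1094]
[0, 0.0524, 0.0069, -0.0036, -0.0, 0.0, -0.1094]
[0, 0.0504, 0.0157, -0.0036, -0.0, 0.0, -0.1094]
[0, 0.047, 0.0241, -0.0036, -0.0, 0.0, -0.1094]
[0, 0.0422, 0.0318, -0.0036, -0.0, 0.0, -0.1094]
[0, 0.0361, 0.0386, -0.0036, -0.0, 0.0, -0.1094]
[0, 0.029, 0.0442, -0.0036, -0.0, 0.0, -0.1094]
[0, 0.021, 0.0485, -0.0036, -0.0, 0.0, -0.1094]
[0, 0.0124, 0.0513, -0.0036, -0.0, 0.0, -0.1094]
[0, 0.0035, 0.0527, -0.0036, -0.0, 0.0, -0.1094]
[0, -0.0056, 0.0525, -0.0036, -0.0, 0.0, -0.1094]
```

Emit:
step_arm --increments '[[[0,0.033,-0.041,-0.004,0,0,-0.109],[0,0.039,-0.035,-0.004,0,0,-0.109],[0,0.045,-0.028,-0.004,0,0,-0.109],[0,0.049,-0.02,-0.004,0,0,-0.109],[0,0.052,-0.011,-0.004,0,0,-0.109],[0,0.053,-0.002,-0.004,0,0,-0.109],[0,0.052,0.007,-0.004,0,0,-0.109],[0,0.05,0.016,-0.004,0,0,-0.109]]]' --newtons 20

```text
clock: 2.05
tool_pos: [0.3068, -0.2839, 0.2596]
ee_rot: [0.0, 0.672, 0.741, 0.0]
ft_force: [0.0, -1.2, 0.7]
width: 0.128
```

Emit:
step_arm --increments '[[[0,0.047,0.024,-0.004,0,0,-0.109],[0,0.042,0.032,-0.004,0,0,-0.109],[0,0.036,0.039,-0.004,0,0,-0.109],[0,0.029,0.044,-0.004,0,0,-0.109],[0,0.021,0.048,-0.004,0,0,-0.109],[0,0.012,0.051,-0.004,0,0,-0.109],[0,0.004,0.052,-0.004,0,0,-0.109],[0,-0.006,0.052,-0.004,0,0,-0.109],[0,0,0,0,0,0,0]]]'

```text
clock: 3.18
tool_pos: [0.434, 0.0286, 0.2853]
ee_rot: [0.001, 0.052, 0.999, 0.0]
ft_force: [-0.4, -0.3, 0.0]
width: 0.003
```

```bash
python3 - <<'E'
from h import *
p,d=save('wrist','wrist1.png'); np.save('d1.npy',d)
for t in ['bin','pedal_top','lid_cover','tin','hairbrush']:
    r=mark_of('wrist',t)
    for x in r[:2]:
        L=x['location'];z={'pedal_top':.035,'lid_cover':.168}.get(t,0)
        i,j=int(round(L[1])),int(round(L[0]))
        print(t,np.round(L),round(x['p'],2),onz('wrist',L,z).round(4), world('wrist',L,d[i,j]).round(4) if 0<=i<400 and 0<=j<640 and d[i,j]>0 else '')
r=silhouettes('wrist','pedal_top')
for x in r[:2]:
    m=x['pixels']; print('sil',x['location'],x['p'],m.sum()); 
print(read_state()['tool_pos'],read_state()['clock'])
E
```

```text
bin [330. 274.] 0.91 [0.6103 0.0249 0.    ] [0.4223 0.0331 0.3146]
pedal_top [350. 221.] 0.67 [0.5114 0.0599 0.035 ] [0.512  0.06   0.0335]
tin [243. 218.] 0.92 [ 0.5041 -0.0927  0.    ] [ 0.4879 -0.0793  0.0457]
hairbrush [434. 227.] 0.73 [0.5489 0.1835 0.    ] [0.5431 0.1791 0.0128]
sil [347.1, 223.7] 0.76 1231
[0.43272685 0.02586282 0.2848485 ] 3.525
```

View pics/wrist1.png

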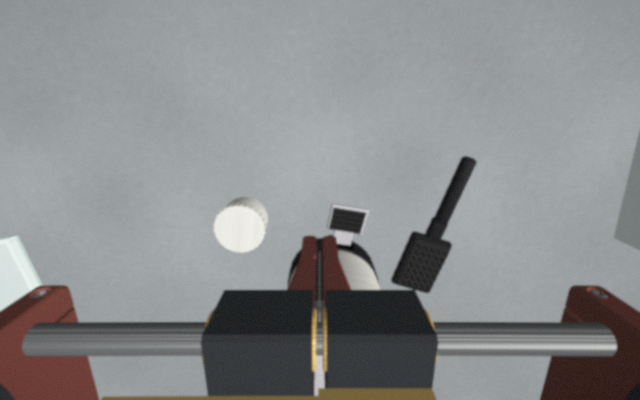

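The wrist view shows the tread at (348,221), the tin at (241,222) and the brush head at (424,262). The pedal comes out 0.115 m from the bin origin, which agrees with the data sheet, and the bin yaw is about -0.3. I'll refine the yaw from the tread's outline.

```bash
python3 - <<'E'
from h import *
d=np.load('d1.npy'); x=silhouettes('wrist','pedal_top')[0]; m=x['pixels']&(d>0)
ij=np.argwhere(m); P=np.array([world('wrist',(j,i),d[i,j]) for i,j in ij])
print(len(P),P.min(0).round(3),P.max(0).round(3))
k=(P[:,2]>.02)&(P[:,2]<.05); P=P[k]
c,n=cv2.fitEllipse, None
for f in [1]:
    q=cv2.minAreaRect(P[:,:2].astype(np.float32)*1000); print(q)
# plane fit
A=np.c_[P[:,:2],np.ones(len(P))]; co,*_=np.linalg.lstsq(A,P[:,2],rcond=None); 
res=P[:,2]-A@co; kk=abs(res)<.003; co,*_=np.linalg.lstsq(A[kk],P[kk,2],rcond=None)
print('slope',co, np.hypot(*co[:2]),'uphill dir',np.arctan2(co[1],co[0]),'mean',P[kk].mean(0),kk.sum())
mm=cv2.resize(cv2.imread('pics/wrist1.png')[190:290,280:420],None,fx=5,fy=5,interpolation=cv2.INTER_CUBIC); cv2.imwrite('pics/crop1.png',mm)
E
```

```text
1225 [ 0.423  0.028 -0.002] [0.556 0.089 0.276]
((519.6653442382812, 53.63984680175781), (50.06275939941406, 60.06412887573242), 74.18871307373047)
slope [-0.20207511  0.0630097   0.13407592] 0.2116709071995957 uphill dir 2.8393335511026656 mean [0.51425464 0.05476508 0.03360859] 1151
```

View pics/crop1.png

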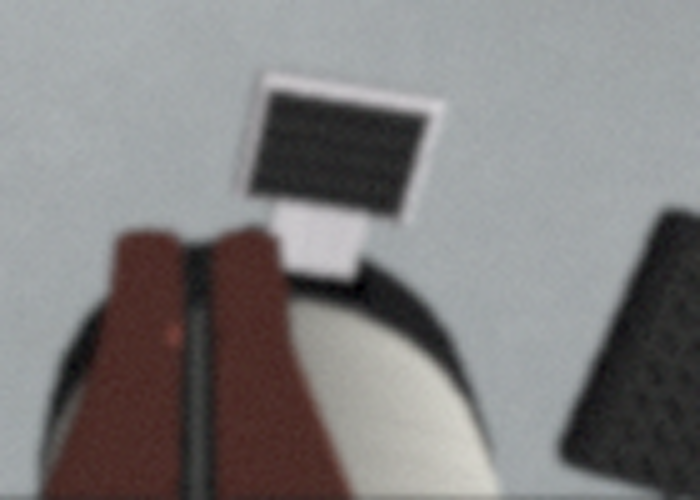

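```bash
python3 - <<'E'
from h import *
c=[(262,72,.040),(443,101,.040),(403,222,.030),(243,193,.030)]
W=[onz('wrist',(280+a/5-.4,190+b/5-.4),z) for a,b,z in c]
W=np.array(W);print(W.round(4)); 
print('centre',W.mean(0),'widths',np.linalg.norm(W[1]-W[0]),np.linalg.norm(W[2]-W[3]),'len',np.linalg.norm(W[0]-W[3]),np.linalg.norm(W[1]-W[2]))
f=(W[2]+W[3]-W[0]-W[1])/2; print('yaw long',np.arctan2(f[1],f[0]))
for a in (W[1]-W[0],W[2]-W[3]): print('yaw cross',np.arctan2(a[1],a[0])-np.pi/2)
E
```

```text
[[0.4832 0.0378 0.04  ]
 [0.4964 0.0843 0.04  ]
 [0.5343 0.0723 0.03  ]
 [0.5208 0.0293 0.03  ]]
centre [0.50868898 0.05594505 0.035     ] widths 0.0483206038683796 0.04507780667334347 len 0.03986874856813244 0.04096484456173931
yaw long -0.2657086256314687
yaw cross -0.27723607792789107
yaw cross -0.303191857265392
```

The tread's middle is at (0.510, 0.056, 0.035) and the bin yaw is about -0.28, which puts the bin at (0.62, 0.024) and agrees with the other cameras. Next I'll go above the outer part of the tread with the body leaning away from the bin.

```bash
cat >> h.py <<'E'
YAW=-.28; B=np.array([np.cos(YAW),np.sin(YAW),0]); PED=np.array([.510,.056,0]); TOOL=tool(np.pi+YAW,-.2)
def tcp_for(out,z):
    """TCP so that the rear lower corner of the fingers is 'out' m outwards of tread middle, at height z"""
    M=TOOL.as_matrix(); return PED-out*B+np.array([0,0,z])-.010*M[:,0]-.011*M[:,2]
E
python3 - <<'E'
from h import *
s=read_state(); r=rot(s['ee_rot']); print(s['tool_pos'],TOOL.as_matrix().round(3))
p1=tcp_for(.006,.12); p2=tcp_for(.006,.05); print(p1,p2)
for row in plan(s['tool_pos'],r,p1,TOOL,5,0): print(row)
for row in plan(p1,TOOL,p2,TOOL,4,0): print(row)
E
```

```text
[0.43281884 0.02595795 0.284881  ] [[-0.942  0.276  0.191]
 [ 0.271  0.961 -0.055]
 [-0.199  0.    -0.98 ]]
[0.5115524  0.0555536  0.13276743] [0.5115524  0.0555536  0.06276743]
[0, -0.0187, 0.0095, 0.038, 0.0021, -0.0254, 0.0214]
[0, -0.0169, 0.0103, 0.0387, 0.0021, -0.0254, 0.0214]
[0, -0.015, 0.0109, 0.0393, 0.0021, -0.0254, 0.0214]
[0, -0.013, 0.0115, 0.0398, 0.0021, -0.0254, 0.0214]
[0, -0.011, 0.0121, 0.0403, 0.0021, -0.0254, 0.0214]
[0, 0.0043, 0.0, 0.0214, 0.0, 0.0, 0.0]
[0, 0.0043, -0.0, 0.0214, 0.0, 0.0, 0.0]
[0, 0.0043, -0.0, 0.0214, 0.0, 0.0, 0.0]
[0, 0.0043, -0.0, 0.0214, 0.0, 0.0, 0.0]
```

Emit:
step_arm --increments '[[[0,-0.0187,0.0095,0.038,0.002,-0.0254,0.0214],[0,-0.017,0.0103,0.0387,0.002,-0.0254,0.0214],[0,-0.015,0.011,0.0393,0.002,-0.0254,0.0214],[0,-0.013,0.0115,0.0398,0.002,-0.0254,0.0214],[0,-0.011,0.012,0.0403,0.002,-0.0254,0.0214],[0,0,0,0,0,0,0],[0,0,0,0,0,0,0]]]'

```text
clock: 4.45
tool_pos: [0.5118, 0.0561, 0.1335]
ee_rot: [0.099, 0.138, 0.985, -0.013]
ft_force: [1.0, 0.0, -0.2]
width: 0.006
```

```bash
python3 - <<'E'
from h import *
s=read_state(); M=rot(s['ee_rot']).as_matrix(); print(s['tool_pos'],tcp_for(.006,.12),s['ft_force'],M.round(3)); 
p,d=save('wrist','wrist2.png'); save('side','side2.png')
r=mark_of('wrist','pedal_top'); print([(x['location'],x['p'],onz('wrist',x['location'],.035)) for x in r])
tip=s['tool_pos']+.011*M[:,2]; print(tip,project('wrist',tip))
print(rot(s['ee_rot']).inv().apply(tcp_for(.006,.05)-s['tool_pos'])/.8)
E
```

```text
[0.51180739 0.05607062 0.1335351 ] [0.5115524  0.0555536  0.13276743] [ 1.04930885  0.01871596 -0.156959  ] [[-0.943  0.274  0.191]
 [ 0.269  0.962 -0.053]
 [-0.198  0.001 -0.98 ]]
[([323.6, 180.9], 0.75, array([0.51327126, 0.06035799, 0.035     ]))]
[0.51390685 0.05548356 0.12275328] [317.82599772 252.12297823]
[ 0.01765744 -0.00079982  0.08667868]
```

View pics/wrist2.png

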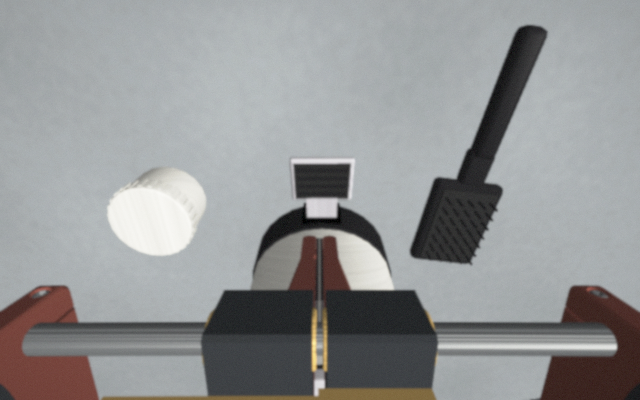

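View pics/side2.png

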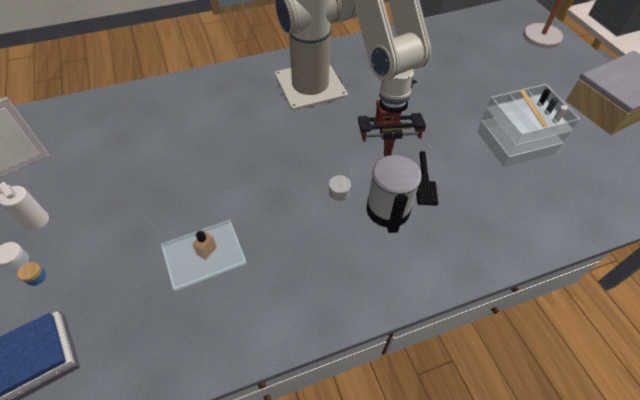

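The yaw is aligned: the tread is centred at (322,178) and the fingers are at column 319. Now I'll descend to about 15 mm above the tread.

Emit:
step_arm --increments '[[[0,0.0044,0,0.0215,0,0,0],[0,0.0044,0,0.0215,0,0,0],[0,0.0044,0,0.0215,0,0,0],[0,0.0044,0,0.0215,0,0,0],[0,0,0,0,0,0,0],[0,0,0,0,0,0,0]]]'

```text
clock: 5.35
tool_pos: [0.5123, 0.0565, 0.0636]
ee_rot: [0.1, 0.138, 0.985, -0.013]
ft_force: [0.1, -0.2, 0.8]
width: 0.007
```

```bash
python3 - <<'E'
from h import *
s=read_state(); M=rot(s['ee_rot']).as_matrix(); print(s['tool_pos'],s['ft_force']); 
p,d=save('wrist','wrist3.png')
c=s['tool_pos']+.011*M[:,2]+.01*M[:,0]; print(c,(c-PED)@B)
E
```

```text
[0.51225934 0.05650951 0.06358262] [ 0.13998876 -0.18263812  0.75230917]
[0.5049554  0.05861593 0.05080705] -0.005571065235098898
```

View pics/wrist3.png

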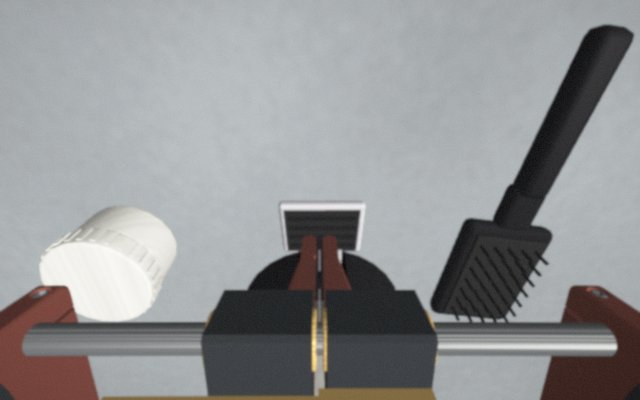

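Emit:
step_arm --increments '[[[0,0.0008,0,0.0037,0,0,0],[0,0.0008,0,0.0037,0,0,0],[0,0.0008,0,0.0037,0,0,0],[0,0.0008,0,0.0037,0,0,0],[0,0.0005,0,0.0025,0,0,0],[0,0.0005,0,0.0025,0,0,0],[0,0.0005,0,0.0025,0,0,0],[0,0,0,0,0,0,0]]]'

```text
clock: 6.4
tool_pos: [0.5114, 0.0567, 0.0442]
ee_rot: [0.099, 0.138, 0.985, -0.013]
ft_force: [-2.0, 0.5, 3.0]
width: 0.003
```

```bash
python3 - <<'E'
from h import *
s=read_state(); print(s['tool_pos'],s['ft_force']); 
p,d=save('scene','scene4.png')
cv2.imwrite('pics/crop4.png',cv2.resize(p[120:290,280:500,::-1],None,fx=3,fy=3))
E
```

```text
[0.51142422 0.05665024 0.04423557] [-1.95921857  0.50650441  2.99017758]
```

View pics/crop4.png

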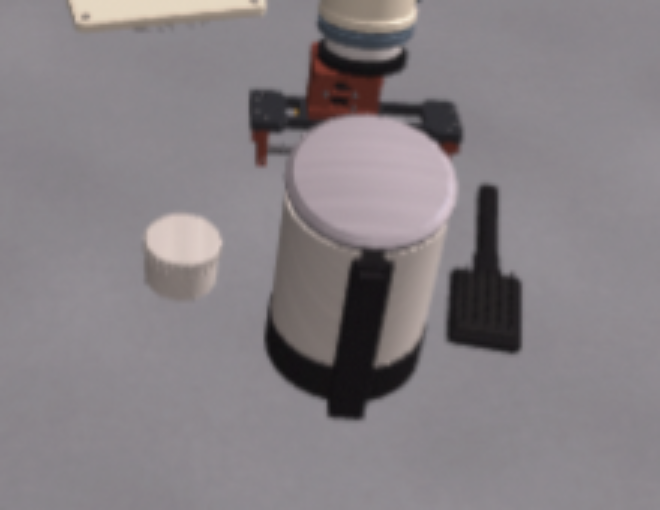

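Emit:
step_arm --increments '[[[0,0.0008,0,0.0025,0,0,0],[0,0.0008,0,0.0025,0,0,0],[0,0.0008,0,0.0025,0,0,0],[0,0.0006,0,0.0025,0,0,0],[0,0.0005,0,0.0025,0,0,0],[0,0.0005,0,0.0025,0,0,0],[0,0.0005,0,0.0025,0,0,0],[0,0.0005,0,0.0025,0,0,0],[0,0,0,0,0,0,0]]]'

```text
clock: 7.58
tool_pos: [0.5109, 0.0569, 0.0277]
ee_rot: [0.099, 0.138, 0.985, -0.013]
ft_force: [1.1, -1.9, 2.3]
width: 0.006
```

```bash
python3 - <<'E'
from h import *
s=read_state(); print(s['tool_pos'],s['ft_force']); 
p,d=save('scene','scene5.png')
p2,_=save('side','side5.png')
print([(x['location'],x['p']) for x in mark_of('scene','bin')])
cv2.imwrite('pics/crop5.png',np.hstack([cv2.resize(p[120:290,290:480,::-1],None,fx=2,fy=2),cv2.resize(p2[110:280,290:480,::-1],None,fx=2,fy=2)]))
E
```

```text
[0.51089896 0.0568748  0.02772167] [ 1.0935889  -1.90136187  2.25761612]
[([393.9, 235.5], 0.65)]
```

View pics/crop5.png

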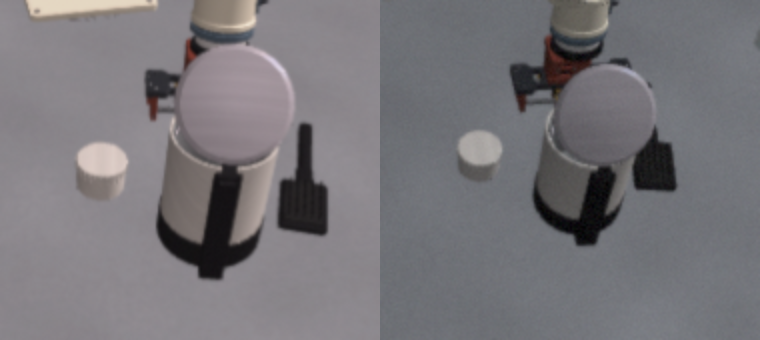

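The lid is rising (circle at about (408,170) in the scene view), and the bin and tin are unmoved. I'll press the last few millimetres.

Emit:
step_arm --increments '[[[0,0.0004,0,0.002,0,0,0],[0,0.0004,0,0.002,0,0,0],[0,0.0004,0,0.002,0,0,0],[0,0.0003,0,0.0015,0,0,0],[0,0,0,0,0,0,0]]]'

```text
clock: 8.35
tool_pos: [0.5109, 0.0569, 0.0216]
ee_rot: [0.099, 0.138, 0.985, -0.013]
ft_force: [2.1, -0.2, 1.5]
width: 0.008
```

```bash
cat >> h.py <<'E'
def lid():
    out=[]
    for c in ('scene','side'):
        _,d=camera(c); r=silhouettes(c,'lid_cover')
        if not r: continue
        m=cv2.erode(r[0]['pixels'].astype(np.uint8),np.ones((5,5)))>0; m&=d>0
        P=np.array([world(c,(j,i),d[i,j]) for i,j in np.argwhere(m)]); 
        if len(P)<50: continue
        for _ in range(4):
            u,sv,v=np.linalg.svd(P-P.mean(0),full_matrices=False); n=v[2]; e=abs((P-P.mean(0))@n); P=P[e<max(.003,2*e.std())]
        n=n*np.sign(n[2] if abs(n[2])>.1 else n[0]); out.append((c,round(r[0]['p'],2),len(P),round(float(np.arctan2(n@B,n[2])),3)))
    return out
E
python3 - <<'E'
from h import *
s=read_state(); print(s['tool_pos'],s['ft_force'],s['clock']); 
print(lid())
p,d=save('scene','scene6.png')
cv2.imwrite('pics/crop6.png',cv2.resize(p[120:290,280:500,::-1],None,fx=3,fy=3))
E
```

```text
[0.51091069 0.05690162 0.0216248 ] [ 2.14286167 -0.19552497  1.45593276] 8.35
[('scene', 0.79, 1881, 1.134), ('side', 0.83, 1256, 1.128)]
```

View pics/crop6.png

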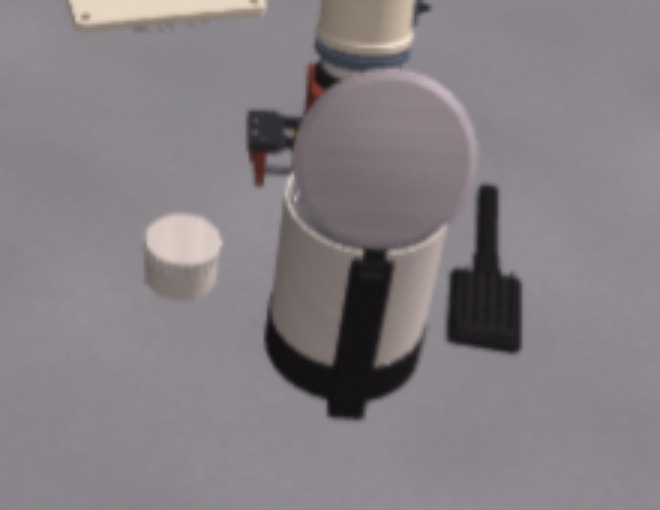

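The lid measures about 1.13 rad, only just past the threshold. I'll press a little further until the tread bottoms.

Emit:
step_arm --increments '[[[0,0.0003,0,0.0012,0,0,0],[0,0.0003,0,0.0012,0,0,0],[0,0.0002,0,0.0008,0,0,0],[0,0,0,0,0,0,0],[0,0,0,0,0,0,0]]]'

```text
clock: 9.22
tool_pos: [0.5106, 0.0569, 0.0191]
ee_rot: [0.099, 0.138, 0.985, -0.013]
ft_force: [0.6, -0.5, 1.1]
width: 0.004
```

```bash
python3 - <<'E'
from h import *
s=read_state(); print(s['tool_pos'],s['ft_force'],s['clock']); 
print(lid())
E
```

```text
[0.51056903 0.05690689 0.01905723] [ 0.59973398 -0.52194901  1.1152595 ] 9.225
[('scene', 0.97, 1915, 1.241), ('side', 0.56, 1221, 1.232)]
```

The lid is at 1.235 rad with a light force. Now I'll hold it there.

Emit:
step_arm --increments '[[[0,0,0,0,0,0,0],[0,0,0,0,0,0,0],[0,0,0,0,0,0,0],[0,0,0,0,0,0,0],[0,0,0,0,0,0,0],[0,0,0,0,0,0,0],[0,0,0,0,0,0,0],[0,0,0,0,0,0,0],[0,0,0,0,0,0,0],[0,0,0,0,0,0,0]]]'

```text
clock: 10.68
tool_pos: [0.5107, 0.0569, 0.0191]
ee_rot: [0.099, 0.138, 0.985, -0.013]
ft_force: [0.2, -0.0, 1.9]
width: 0.003
```

Emit:
step_arm --increments '[[[0,0,0,0,0,0,0],[0,0,0,0,0,0,0],[0,0,0,0,0,0,0],[0,0,0,0,0,0,0],[0,0,0,0,0,0,0],[0,0,0,0,0,0,0],[0,0,0,0,0,0,0],[0,0,0,0,0,0,0],[0,0,0,0,0,0,0],[0,0,0,0,0,0,0]]]'

```text
clock: 11.92
tool_pos: [0.5107, 0.0569, 0.0191]
ee_rot: [0.099, 0.138, 0.985, -0.013]
ft_force: [0.1, 0.1, 0.9]
width: 0.008
```

Emit:
step_arm --increments '[[[0,0,0,0,0,0,0],[0,0,0,0,0,0,0],[0,0,0,0,0,0,0],[0,0,0,0,0,0,0],[0,0,0,0,0,0,0],[0,0,0,0,0,0,0],[0,0,0,0,0,0,0],[0,0,0,0,0,0,0],[0,0,0,0,0,0,0],[0,0,0,0,0,0,0]]]'

```text
clock: 13.18
tool_pos: [0.5107, 0.0569, 0.0191]
ee_rot: [0.099, 0.138, 0.985, -0.013]
ft_force: [-0.2, -0.2, 2.1]
width: 0.003
```

```bash
python3 - <<'E'
from h import *
print(lid()); s=read_state(); print(s['tool_pos'],s['ft_force'],s['clock']); 
E
```

```text
[('scene', 0.86, 1892, 1.238), ('side', 0.96, 1210, 1.227)]
[0.51072579 0.05688825 0.01914826] [-0.11695816 -0.30944277  0.86834808] 13.375
```

The lid was held over 4 s at about 1.23 rad. Now I'll ease it back up slowly.

Emit:
step_arm --increments '[[[0,-0.0002,0,-0.0012,0,0,0],[0,-0.0002,0,-0.0012,0,0,0],[0,-0.0002,0,-0.0012,0,0,0],[0,-0.0002,0,-0.0012,0,0,0],[0,-0.0002,0,-0.0012,0,0,0],[0,-0.0002,0,-0.0012,0,0,0],[0,-0.0002,0,-0.0012,0,0,0],[0,-0.0002,0,-0.0012,0,0,0],[0,-0.0002,0,-0.0012,0,0,0],[0,-0.0002,0,-0.0012,0,0,0]]]'

```text
clock: 14.62
tool_pos: [0.5104, 0.057, 0.0289]
ee_rot: [0.099, 0.138, 0.985, -0.013]
ft_force: [-1.5, 0.7, 2.6]
width: 0.005
```

Emit:
step_arm --increments '[[[0,-0.0002,0,-0.0012,0,0,0],[0,-0.0002,0,-0.0012,0,0,0],[0,-0.0002,0,-0.0012,0,0,0],[0,-0.0002,0,-0.0012,0,0,0],[0,-0.0002,0,-0.0012,0,0,0],[0,-0.0002,0,-0.0012,0,0,0],[0,-0.0002,0,-0.0012,0,0,0],[0,-0.0002,0,-0.0012,0,0,0],[0,-0.0002,0,-0.0012,0,0,0],[0,0,0,0,0,0,0]]]'

```text
clock: 15.88
tool_pos: [0.5103, 0.057, 0.0377]
ee_rot: [0.099, 0.138, 0.985, -0.013]
ft_force: [-0.9, 0.2, 3.1]
width: 0.003
```

```bash
python3 - <<'E'
from h import *
print(lid()); s=read_state(); print(s['tool_pos'],s['ft_force'],s['clock']); 
E
```

```text
[('scene', 0.65, 1608, 0.477), ('side', 0.74, 1143, 0.465)]
[0.51028441 0.05707637 0.03767243] [-0.57751832 -0.73407705  2.52682079] 16.075
```

Emit:
step_arm --increments '[[[0,-0.0002,0,-0.0008,0,0,0],[0,-0.0002,0,-0.0008,0,0,0],[0,-0.0002,0,-0.0008,0,0,0],[0,-0.0002,0,-0.0008,0,0,0],[0,-0.0002,0,-0.0008,0,0,0],[0,-0.0002,0,-0.0008,0,0,0],[0,-0.0002,0,-0.0008,0,0,0],[0,-0.0002,0,-0.0008,0,0,0],[0,-0.0002,0,-0.0008,0,0,0],[0,-0.0002,0,-0.0008,0,0,0]]]'

```text
clock: 17.32
tool_pos: [0.5105, 0.057, 0.0443]
ee_rot: [0.099, 0.138, 0.985, -0.013]
ft_force: [1.0, -1.8, 2.4]
width: 0.007
```

Emit:
step_arm --increments '[[[0,-0.0001,0,-0.0006,0,0,0],[0,-0.0001,0,-0.0006,0,0,0],[0,-0.0001,0,-0.0006,0,0,0],[0,-0.0001,0,-0.0006,0,0,0],[0,-0.0001,0,-0.0006,0,0,0],[0,-0.0001,0,-0.0006,0,0,0],[0,-0.0001,0,-0.0006,0,0,0],[0,-0.0001,0,-0.0006,0,0,0],[0,-0.0001,0,-0.0006,0,0,0],[0,-0.0001,0,-0.0006,0,0,0]]]'

```text
clock: 18.58
tool_pos: [0.5103, 0.0571, 0.0491]
ee_rot: [0.099, 0.138, 0.985, -0.013]
ft_force: [2.5, -0.0, 1.6]
width: 0.006
```

```bash
python3 - <<'E'
from h import *
print(lid()); s=read_state(); print(s['tool_pos'],s['ft_force'],s['clock']); 
E
```

```text
[('scene', 0.7, 1126, 0.035), ('side', 0.97, 949, 0.018)]
[0.51019778 0.05704742 0.04904662] [ 2.22841009 -0.33832602  2.14484   ] 18.775
```

Nearly shut. I'll continue slowly past the end of the travel, then withdraw.

Emit:
step_arm --increments '[[[0,-0.0001,0,-0.0006,0,0,0],[0,-0.0001,0,-0.0006,0,0,0],[0,-0.0001,0,-0.0006,0,0,0],[0,-0.0001,0,-0.0006,0,0,0],[0,-0.0001,0,-0.0006,0,0,0],[0,-0.0001,0,-0.0006,0,0,0],[0,-0.0001,0,-0.0006,0,0,0],[0,-0.0001,0,-0.0006,0,0,0],[0,-0.0001,0,-0.0006,0,0,0],[0,-0.0002,0,-0.001,0,0,0]]]'

```text
clock: 20.02
tool_pos: [0.5101, 0.057, 0.0543]
ee_rot: [0.099, 0.138, 0.985, -0.013]
ft_force: [0.1, 0.2, -0.4]
width: 0.004
```

Emit:
step_arm --increments '[[[0,-0.001,0,-0.005,0,0,0],[0,-0.002,0,-0.01,0,0,0],[0,-0.003,0,-0.016,0,0,0],[0,-0.003,0,-0.016,0,0,0],[0,0.005,0,-0.02,0,0,0],[0,0.01,0,-0.02,0,0,0],[0,0.01,0,-0.02,0,0,0],[0,0,0,0,0,0,0],[0,0,0,0,0,0,0]]]'

```text
clock: 21.15
tool_pos: [0.4818, 0.0651, 0.1358]
ee_rot: [0.099, 0.138, 0.985, -0.013]
ft_force: [-0.7, 0.0, -0.5]
width: 0.005
```

```bash
python3 - <<'E'
from h import *
print(lid()); s=read_state(); print(s['tool_pos'],s['ft_force'],s['clock']); 
p,d=save('scene','scene9.png')
for c in ('scene','side'):
  camera(c); print(c,[(t,np.round(mark_of(c,t)[0]['location']).tolist()) for t in ['bin','lid_cover','tin','hairbrush','perfume'] if mark_of(c,t)])
E
```

```text
[('scene', 0.61, 1167, 0.032), ('side', 0.79, 920, 0.017)]
[0.48162531 0.06493698 0.13516532] [ 0.48199727 -0.04902764  0.42249506] 21.35
scene [('bin', [392.0, 239.0]), ('lid_cover', [404.0, 208.0]), ('tin', [337.0, 210.0]), ('hairbrush', [442.0, 209.0]), ('perfume', [181.0, 252.0])]
side [('bin', [386.0, 208.0]), ('lid_cover', [404.0, 198.0]), ('tin', [338.0, 195.0]), ('hairbrush', [424.0, 178.0]), ('perfume', [206.0, 254.0])]
```

View pics/scene9.png

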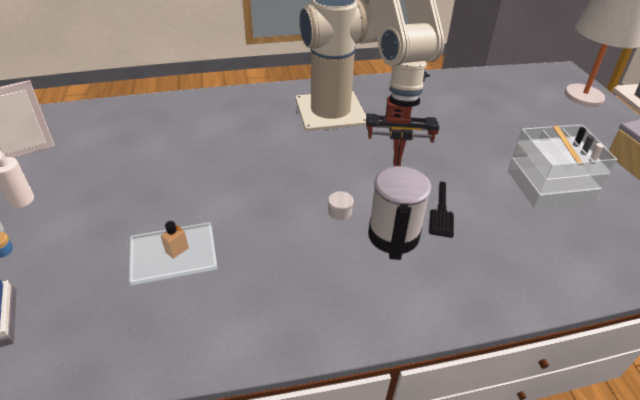

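```bash
python3 - <<'E'
from h import *
a=cv2.imread('pics/scene0.png').astype(int);b=cv2.imread('pics/scene9.png').astype(int)
D=cv2.GaussianBlur(abs(a-b).max(2).astype(np.float32),(5,5),0)
for n,(x0,y0,x1,y1) in dict(bin=(365,166,436,265),tin=(322,185,360,225),brush=(430,180,462,242),perf=(125,215,222,285)).items(): print(n,D[y0:y1,x0:x1].max(),(D[y0:y1,x0:x1]>25).sum())
job_done()
E
```

```text
bin 34.777344 6
tin 4.125 0
brush 3.640625 0
perf 4.2148438 0
the job is handed in; nothing more can be done
```

The pedal job is done and handed in, with no failure seen. I pressed the tread with the closed fingertips until the lid stood at about 1.23 rad, measured in both fixed cameras. I held it there for over 4 s, then eased the pedal up at 5–8 mm/s until it came free.

**Lid shut:** The last checks read 0.03 rad (scene camera) and 0.02 rad (side camera). The true angle should be about 0, because those values hardly changed after the fingers left the pedal. I did not measure the lid's closing speed directly; at that pedal speed it works out to about 0.2–0.35 rad/s, well under the 2 rad/s slam limit.

**Nothing disturbed:** The before and after pictures match for the tin, the hairbrush and the perfume. The bin's region differs in only 6 pixels, probably where the arm now shows near the lid's edge. The network marks moved by no more than about 4 pixels, which is their usual scatter.

**Robot clear:** The gripper is about 12 cm above the pedal, touching nothing. The wrist force is down to sensor noise, about 0.6 N.

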